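# Pack the spare battery in its case and latch the case

### The arm

A 7-joint arm with a two-finger parallel gripper is mounted at the origin on a cart in front of the work surface, level with it; the furniture and walls round the work are solid. World frame = base frame: x ahead of the robot, y to its left, z up, the work surface at z = 0. Lengths are in m, angles in rad, forces in N, time in s.
With the tool pointing down it reaches from about 0.4 to 0.85 m from the base axis. Payload 10.4 kg.
Tool frame: the origin (TCP) lies on the mounting face of the last link; the fingertips stand 173 mm ahead of it and the grasp point (between the pads) lies 155 mm ahead of it (manip.tip_extent is the distance from the TCP to the fingertips, in m); z points along the fingers, y is the line along which they close (so a half turn about z gives the same grasp; the last joint's range is limited). The gripper opens to 85 mm and grips with 20 to 120 N. Pads are 22 mm wide; open, the fingers measure 114 mm over their backs; the gripper's body (76 mm by 85 mm) begins 54 mm behind the grasp point. The pads swing forward as they close: fully open they stand 13 mm farther back than shut.
Start: joints at [-0.023, 0.332, -0.065, 1.46, 0.022, 1.35, -0.088], TCP at [0.625, 0, 0.405] pointing down, gripper open.
Joint ranges: [-2.6, 2.6], [-0.5, 2.12], [-1.47, 1.34], [0.16, 2.42], [-1.27, 4.41], [0.06, 2.06], [-2.6, 2.6]. Speed limits (rad/s): [2.22, 2.22, 2.79, 2.79, 3.14, 3.14, 3.14].

### API

Orientations are given as a unit quaternion [x, y, z, w].
In Python, from workcell import manip gives the robot as it stands.
- The arm moves only by the tool move_arm, never from a script. Its argument "plan" is one flat list of numbers, 7 for each row, row after row: the turn, a rotation vector about the tool's x, y, z in rad, then the shift along the tool's x, y, z in m, then the finger opening in m, from 0 to 0.0854. In form: [ax, ay, az, dx, dy, dz, gripper, ax, ay, az, dx, dy, dz, gripper, ...]. A call has 1 to 12 rows; each row is the pose to reach, as a shift and turn from the pose commanded when the call began, along the tool's axes at that moment; what a row does not reach only later rows make up. A row lasts 1/8 s, in which the tool goes at most 62.5 mm and 10.7 degrees, less where a joint would pass 70% of its speed; a pose out of reach is approached as far as the arm can. A call with a gripper value outside its range is refused whole. The fingers move at their own pace and stop on an object; "squeeze" is the grip in N (left out, the last holds). Time passes only in rows, so rows that repeat a pose let the fingers close. It gives the time, the measured TCP pose, the force, the opening and the grip force at its end, in the units of the state.
- manip.get_obs(): the state, without advancing time (a new reading comes with each control period).
- manip.camera(name): name is "scene" or "side" or "wrist"; returns a dict with "color" (400x640x3 uint8, red, green, blue), "fx", "fy", "cx", "cy" (pixels), "cam_to_world" (4x4, takes a point from camera to world coordinates); the wrist camera has in their place "mount" (4x4, takes a point from camera to tool coordinates, whose origin is the TCP and whose axes are the flange's). Camera axes: x right, y down, z forward; pixel columns grow to the right and rows downward; lengths in m; the calibration is good to about 2 mm. A picture is of the moment at which its call begins: read the wrist's pose just before it. There is no depth.
- manip.hand_in(): hands the job in; it is judged then, once.
Trained networks look in a picture, given as the dict that the camera call returned (one of the last four; its "shot" number tells which), for a name from the list of things; names that differ only in an ending like _2 or _b are one class to them, and where a whole thing is asked for, a point or a joint stands for the part that bears it (a point fixed in the world has none). Each returns a list of dicts, best first, with "conf" (0 to 1); they miss things now and then, are a little off and sometimes report something else, mostly with a low value. They report only what shows in the picture. A call takes as long as a camera call. They do not tell look-alikes from the thing itself.
- manip.look_for(picture, label): "position" ([x, y, z] in m, in the coordinates of the camera as it stood for that picture, good to about 4 mm: the middle of the surface that is visible of it).
- manip.silhouettes(picture, label): "pixels" (400x640 bool, what is visible of it).
- manip.tip_of(picture, label): "position" ([x, y, z] in m, in the coordinates of the camera as it stood for that picture, good to about 4 mm: a listed point, or the origin of a listed thing).
The state is a dict: "clock": time; "joint_pos": joint angles; "joint_velocities": joint speeds; "tau": joint torques, N m; "position": TCP position; "ee_rot": TCP orientation; "ft_force": force on the tool from outside, world axes, zero at the start; "torque": the same for the moment, N m; "grip_width": opening from 0.0 (shut) to 1.0 (fully open); "grasp_force": force on a finger pad.
Only numpy, scipy, OpenCV 4.12 (cv2) and the standard library are available. Lean on these libraries where they do the work, as an engineer would, in place of code of your own. Each camera call takes 0.05 s, during which the arm holds its last target. There are 200 camera calls.

### The job

Put the spare battery pack away in its green case: lay it down in the large recess of the insert, shut the lid, hook the wire loop of the draw latch over the hook on the front of the lid, then press the latch lever down flat until it goes over centre and holds by itself. Leave the other things on the bench where they are.

Things in the scene. Friction and masses are not known exactly. Their poses are not given: they have to be found in the camera images.
- battery: Black spare battery pack, 67 wide (own x) x 116 long (own y) x 52 high, 0.4 to 0.8 kg, standing on the bench at the left or at the right of the case. Origin: centre of its underside; z up. It may go into the recess either way round.
- case: Green steel case, fast on the bench, 142 deep (own x) x 226 wide (own y). Origin: centre of its underside; own -x is the front with the latch. Walls 5 thick, rim 80 high, inner floor 9 high. A black insert (top 25 above the bench) has a large recess for the battery, 126 (x) by 77 (y), and a small one with a hex key at own +y. Lid hinged along the back rim; handles stand out 11 at both ends.
- recess (a point): Centre of the floor of the battery's recess, 9 above the bench, 28 to own -y of the case's centre. Axes as the case's: the battery's length goes along x.
- lid (a joint): Lid angle in rad: 0 shut, starts open at 1.4 to 1.6, stop at 1.9. Its stiff hinge (0.28 N m) keeps it wherever it is left, so it must be pushed down all the way (up to 2 N at the front edge). The lid is a green tray 142 x 226 x 23, its top 103 above the bench when shut.
- lid_hinge (a point): Middle of the lid's hinge axis (along the case's y), 80 above the bench, 3 behind the case's back face.
- lid_edge (a point): Middle of the front upper edge of the lid, on its outer top face: 145 from the hinge axis along the lid and 23 out from it. Moves with the lid.
- keeper (a point): Seat in the steel hook on the lid's front where the middle of the loop's bar comes to rest; moves with the lid. With the lid shut it is 14 before the front face and 92 above the bench. The hook is 28 wide, open upward, its groove 9 wide, its lip and the ridge behind reach 2.5 above this seat point, and the lip's outer face is 22.5 before the front.
- lever (a joint): Latch lever angle, rad: 0 flat on the case front, pointing down (stop); grows as it swings out and up; 1.57 is level, pointing forward; starts at 1.3 to 1.7, stop at 2.3. Friction (0.03 N m) keeps it where it is left. With the loop hooked it stands at about 1.1; pressing it in stretches the loop's springs 4 (20 N; about 3 N on the tip); dead centre is at 0.18, below that it stays shut.
- lever_pivot (a point): Lever pivot axis (along the case's y), middle: 16.5 before the front face, 46 above the bench.
- lever_tip (a point): Middle of the steel lever near its free end, 34 from the pivot, on its outer face (2 outward of the line through the pivot); the lever is 28 wide and 41 long with a lip flared outward.
- loop (a joint): Angle of the wire loop to the lever about its pins, rad: 0 latched, grows outward, starts at 2.2 to 2.7, stop at 2.85. Its lean outward from upright is this value minus the lever's. Friction keeps it where it is left; leading its bar swings the lever along. The pins are on the lever, 14 from its pivot (lever flat: 13.8 below it, 2.5 nearer to the case).
- loop_bar (a point): Middle of the free cross bar of the U-shaped steel wire loop, 56 from its pins. Wire 5 thick; the side wires stand 37 apart inside and 47 outside; the bar runs along the case's y, 59 long over its ball ends (7 thick), which stand out past the side wires. Pinched by its two ball ends it turns freely between the fingers.
- offcut: Bystander: pine block, 45 x 120 (own y) x 45 high, lying at that side of the case where the battery is not. Origin: centre of its underside.
- jar: Bystander: clear jar with grey lid, 56 across, 90 high, left in front. Origin: centre of its underside.
- aerosol: Bystander: upright spray can, 67 across, 189 high, left behind the case. Origin: centre of its underside.
- tape_measure: Bystander: yellow tape measure, 43 x 79 (own y) x 66 high, behind the case. Origin: centre of its underside.
- cutters: Bystander: blue-handled cutters lying flat, 52 x 169 (own y) x 14 high, at the right, farther back. Origin: centre of the underside.
Things that resemble listed ones, but are neither listed nor needed, are in the scene too. Of the things that look like the battery, take the one that is farthest to the robot's right at the start.

How it is judged:
By the outcome, as a careful person would: the job done as asked, in the order asked, and still so for the second after the job is handed in, with the robot touching nothing.
It also fails if it takes over 72 s, if anything falls off the work surface, if the arm or the gripper's body presses on something with over 40 N, if the wrist force passes 120 N, or if a joint passes its speed limit or range.

## Working session

There is one attempt and no reset: what is moved stays moved. The work goes in short steps, Python scripts to look and compute and a tool call to move; the robot and the scene stay as the last step left them, time stands still between calls to the robot, and variables do not carry over. Pictures are saved under pics/ and viewed, at most 10 in all, crops included, and the job is handed in when it is done.

Besides the shell and the picture viewer there is one more tool, called after ">>>" by a JSON object that holds its "fn" and its "kwargs". move_arm: Moves the arm, as the interface text tells. Its arguments: {"type":"object","properties":{"plan":{"type":"array","items":{"type":"number"}},"squeeze":{"type":"number"}},"required":["plan"]}

```bash
ls; mkdir -p pics; cat > h.py <<'E'
import numpy as np, cv2
from scipy.spatial.transform import Rotation as R
from workcell import manip
def tcp():
    o=manip.get_obs(); T=np.eye(4); T[:3,:3]=R.from_quat(o["ee_rot"]).as_matrix(); T[:3,3]=o["position"]; return T
def shot(n):
    T=tcp(); p=manip.camera(n)
    p["T"]=T@np.array(p["mount"]) if n=="wrist" else np.array(p["cam_to_world"]); return p
def w(p,x): return p["T"][:3,:3]@np.array(x)+p["T"][:3,3]
def pix(p,X):
    c=np.linalg.inv(p["T"])@np.append(X,1); return np.array([p["fx"]*c[0]/c[2]+p["cx"],p["fy"]*c[1]/c[2]+p["cy"]])
def find(p,l,f="tip_of",n=4):
    for d in getattr(manip,f)(p,l)[:n]:
        X=w(p,d["position"]); print(l,f,round(d["conf"],2),X.round(4),pix(p,X).round(0))
def save(p,n,crop=None,s=1):
    im=p["color"][...,::-1]
    if crop: im=im[crop[1]:crop[3],crop[0]:crop[2]]
    cv2.imwrite(f"pics/{n}.png",cv2.resize(im,None,fx=s,fy=s,interpolation=cv2.INTER_CUBIC))
E
python3 - <<'E'
from h import *
a=shot("scene");b=shot("side")
save(a,"a");save(b,"b")
for p in(a,b):
    print("cam",p["T"].round(3).tolist())
    for l in["battery","case","recess","lid_hinge","lid_edge","keeper","lever_pivot","lever_tip","loop_bar","offcut","jar","aerosol"]: find(p,l)
o=manip.get_obs();print(o["position"],o["ee_rot"],manip.tip_extent)
E
```

```text
pics
cam [[-0.608, -0.612, 0.506, 0.089], [-0.794, 0.461, -0.396, 0.503], [0.009, -0.642, -0.766, 0.75], [0.0, 0.0, 0.0, 1.0]]
battery tip_of 0.97 [ 0.5602 -0.1207  0.002 ] [387. 162.]
battery tip_of 0.59 [ 0.3023  0.2215 -0.0049] [357. 297.]
battery tip_of 0.31 [0.5308 0.0865 0.0106] [339. 200.]
case tip_of 0.57 [0.5355 0.1185 0.007 ] [328. 205.]
recess tip_of 0.67 [0.5344 0.0883 0.0075] [337. 200.]
recess tip_of 0.16 [0.382  0.1325 0.0667] [366. 235.]
lid_hinge tip_of 0.94 [0.6074 0.1148 0.0842] [312. 168.]
lid_hinge tip_of 0.7 [0.3825 0.1348 0.0672] [366. 235.]
lid_hinge tip_of 0.55 [0.4498 0.1284 0.0494] [348. 219.]
lid_edge tip_of 0.82 [0.6072 0.1151 0.2316] [312. 122.]
keeper tip_of 0.79 [0.5984 0.1139 0.2427] [315. 120.]
lever_tip tip_of 0.52 [0.4153 0.1271 0.0471] [358. 229.]
loop_bar tip_of 0.6 [0.38   0.1326 0.0684] [367. 235.]
loop_bar tip_of 0.38 [0.6947 0.3719 0.0056] [211. 213.]
offcut tip_of 0.95 [5.108e-01 4.546e-01 5.000e-04] [216. 286.]
offcut tip_of 0.41 [0.5395 0.1167 0.0062] [328. 204.]
offcut tip_of 0.26 [0.6102 0.1137 0.0846] [312. 167.]
jar tip_of 0.86 [ 0.342
[... 698 characters left out ...]
229.]
lid_edge tip_of 0.62 [ 0.5381  0.1185 -0.0036] [322. 246.]
lid_edge tip_of 0.59 [0.6109 0.1112 0.2334] [357. 160.]
keeper tip_of 0.59 [0.6007 0.1122 0.2393] [352. 157.]
lever_pivot tip_of 0.63 [0.4466 0.1266 0.0427] [285. 229.]
lever_pivot tip_of 0.39 [0.5308 0.0908 0.0092] [319. 248.]
lever_tip tip_of 0.55 [0.4162 0.1331 0.0415] [272. 228.]
loop_bar tip_of 0.45 [0.3831 0.1353 0.066 ] [258. 219.]
offcut tip_of 0.89 [0.511  0.4512 0.0013] [310. 182.]
jar tip_of 0.56 [ 0.3437  0.3847 -0.0015] [255. 193.]
aerosol tip_of 0.71 [ 6.949e-01  3.629e-01 -6.000e-04] [371. 196.]
[6.25005791e-01 5.04982004e-05 4.04731692e-01] [ 7.07089071e-01  7.07124489e-01  4.72251112e-05 -5.28146971e-06] 0.1734
```

View pics/a.png

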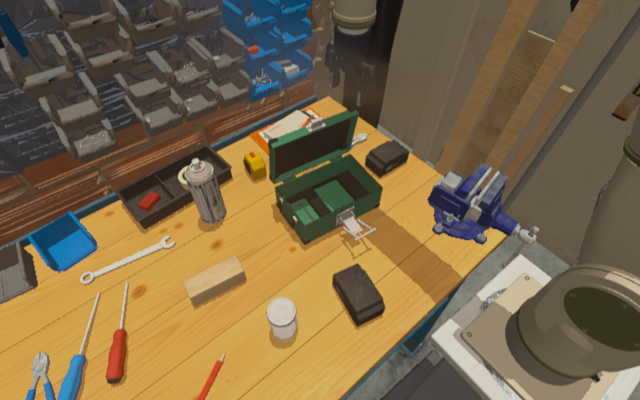

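View pics/b.png

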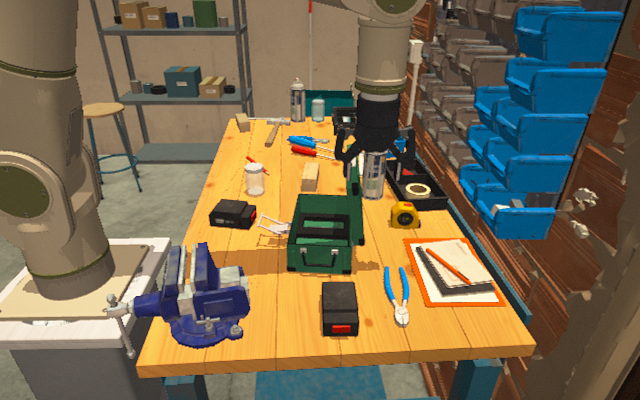

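Two look-alikes: the pack at the right, scene (387,157) / side (339,308), and another in front, scene (357,293) / side (232,213). The bench also has the open case at scene (328,200), with its latch loop out at (355,227). I choose the right one (y≈-0.12) and check it close up.

```bash
cat >> h.py <<'E'
def rect(p,l,z,near):
    best=None
    for d in manip.silhouettes(p,l):
        m=d["pixels"].astype(np.uint8); ys,xs=np.nonzero(m)
        if len(xs)<50: continue
        r=np.stack([(xs-p["cx"])/p["fx"],(ys-p["cy"])/p["fy"],np.ones(len(xs))])
        v=p["T"][:3,:3]@r; P=(p["T"][:3,3:]+v*(z-p["T"][2,3])/v[2])[:2].T
        (c,s,a)=cv2.minAreaRect((P*1000).astype(np.float32))
        print(l,round(d["conf"],2),"c",np.round(c,1),"size",np.round(s,1),"ang",round(a,1),"npix",len(xs))
E
python3 - <<'E'
from h import *
p=shot("wrist"); print(p["T"].round(3).tolist(), np.array(p["mount"]).round(3).tolist(),p["fx"])
save(p,"w1")
find(p,"battery"); rect(p,"battery",.052,None)
b=shot("side"); rect(b,"battery",.052,None)
save(b,"crop",(290,250,400,350),4)
E
```

```text
[[1.0, 0.0, -0.0, 0.625], [0.0, -0.957, -0.29, 0.074], [-0.0, 0.29, -0.957, 0.375], [0.0, 0.0, 0.0, 1.0]] [[0.0, -0.957, -0.29, 0.074], [1.0, 0.0, -0.0, 0.0], [0.0, -0.29, 0.957, 0.03], [0.0, 0.0, 0.0, 1.0]] 281.6022206377495
battery tip_of 0.93 [ 0.5599 -0.1176  0.0028] [274. 249.]
battery 0.71 c [ 562.6 -103.1] size [118.   68.4] ang 88.7 npix 3132
battery 0.62 c [360.7 174.9] size [48.6 10.3] ang 0.0 npix 361
battery 0.97 c [314.5 185.8] size [131.8 121.8] ang 79.3 npix 1149
battery 0.67 c [ 562.5 -142.1] size [138.5  68.2] ang 88.0 npix 1980
```

View pics/w1.png

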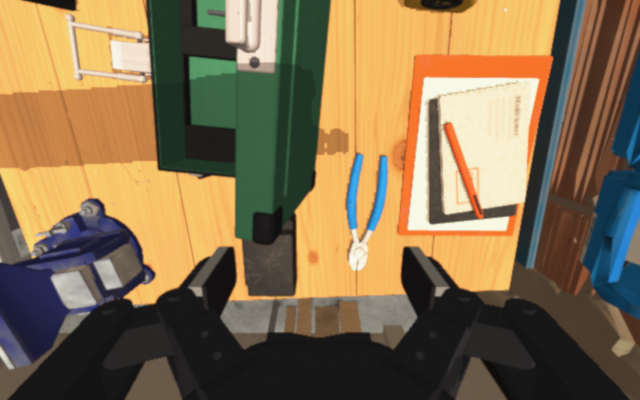

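View pics/crop.png

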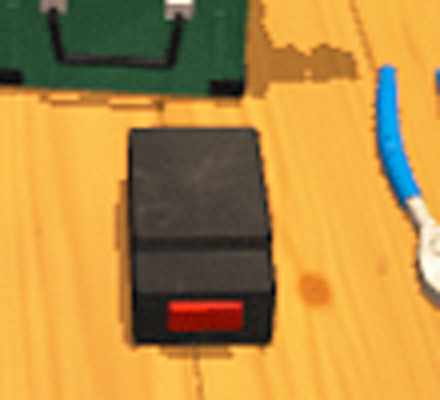

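The crop shows a standing black pack with a red label and its long axis nearly along world y. It is the right-hand one, and its right end clears the case. The wrist view has it at (270,255), partly behind the lid. I'll grasp it 12 mm toward its -y end.

>>> {"fn": "move_arm", "kwargs": {"plan": [0,0,0.03,-0.06,-0.03,0,0.085,0,0,0.03,-0.11,-0.06,0,0.085,0,0,0.03,-0.132,-0.063,0.03,0.085,0,0,0.03,-0.132,-0.063,0.09,0.085,0,0,0.03,-0.132,-0.063,0.13,0.085,0,0,0.03,-0.132,-0.063,0.13,0.085], "squeeze": 60}}

```text
clock: 2.3
position: [0.5609, -0.1318, 0.2721]
ee_rot: [0.718, 0.696, -0.002, -0.002]
ft_force: [0.0, 0.3, -0.1]
grip_width: 0.995
grasp_force: 0.0
```

```bash
python3 - <<'E'
from h import *
p=shot("wrist"); print(tcp().round(4).tolist())
rect(p,"battery",.052,None); find(p,"battery")
for l in["lid_hinge","recess","case","keeper"]: find(p,l)
print(manip.get_obs()["clock"])
E
```

```text
[[0.0299, 0.9996, -0.0016, 0.5619], [0.9996, -0.0299, 0.0003, -0.1319], [0.0002, -0.0016, -1.0, 0.2747], [0.0, 0.0, 0.0, 1.0]]
battery 0.93 c [ 560.7 -110.7] size [105.5  65.1] ang 89.5 npix 13334
battery tip_of 0.89 [ 0.5625 -0.1165  0.0035] [321. 183.]
2.65
```

>>> {"fn": "move_arm", "kwargs": {"plan": [0,0,-0.01,0,0,0.05,0.085,0,0,-0.01,0,0,0.087,0.085,0,0,-0.01,0,0,0.087,0.085,0,0,-0.01,0,0,0.087,0.04,0,0,-0.01,0,0,0.087,0.04,0,0,-0.01,0,0,0.087,0.04,0,0,-0.01,0,0,0.087,0.04,0,0,-0.01,0,0,0.087,0.04], "squeeze": 70}}

```text
clock: 3.65
position: [0.5628, -0.1322, 0.1902]
ee_rot: [0.714, 0.7, 0.001, 0.001]
ft_force: [-2.1, -0.4, 6.8]
grip_width: 0.76
grasp_force: 79.6
```

>>> {"fn": "move_arm", "kwargs": {"plan": [0,0,0,0,0,-0.06,0.04,0,0,-0.15,0,0,-0.12,0.04,0,0,-0.33,0,-0.01,-0.13,0.04,0,0,-0.51,0,-0.02,-0.13,0.04,0,0,-0.69,0,-0.03,-0.13,0.04,0,0,-0.87,0,-0.0375,-0.13,0.04,0,0,-1.05,0.03,-0.0375,-0.13,0.04,0,0,-1.23,0.08,-0.0375,-0.13,0.04,0,0,-1.41,0.13,-0.0375,-0.13,0.04,0,0,-1.51,0.18,-0.0375,-0.13,0.04,0,0,-1.51,0.2225,-0.0375,-0.13,0.04,0,0,-1.51,0.2225,-0.0375,-0.13,0.04]}}

```text
clock: 5.15
position: [0.5283, 0.0954, 0.3186]
ee_rot: [0.037, 0.999, 0.001, 0.001]
ft_force: [-0.3, -0.9, -6.9]
grip_width: 0.762
grasp_force: 83.9
```

```bash
python3 - <<'E'
from h import *
print(manip.get_obs()["ft_force"])
p=shot("wrist"); print(tcp().round(4).tolist())
save(p,"w2")
for l in["battery","recess","case","lever_pivot","lever_tip","loop_bar"]: find(p,l)
a=shot("scene")
for l in["battery","lid_hinge","lid_edge"]: find(a,l)
E
```

```text
[-0.25608813 -0.8545669  -6.94351892]
[[-0.997, 0.0776, 0.0009, 0.5286], [0.0776, 0.997, 0.0003, 0.0929], [-0.0009, 0.0003, -1.0, 0.3184], [0.0, 0.0, 0.0, 1.0]]
lever_pivot tip_of 0.91 [0.4492 0.1248 0.0459] [347. 102.]
lever_tip tip_of 0.88 [0.4162 0.1304 0.0444] [352.  58.]
battery tip_of 0.95 [ 0.3001  0.2214 -0.001 ] [358. 297.]
battery tip_of 0.71 [0.5143 0.0866 0.1309] [346. 172.]
lid_hinge tip_of 0.91 [0.6097 0.1182 0.0849] [311. 168.]
lid_edge tip_of 0.79 [0.6108 0.1128 0.2324] [312. 121.]
```

View pics/w2.png

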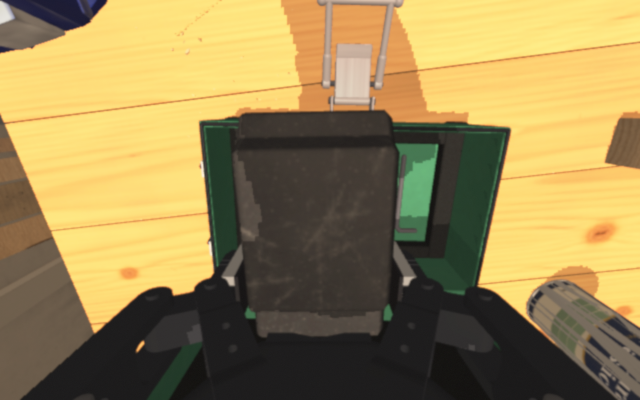

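The view shows the pack straight in the gripper, over the case. The case front corners are at (203,122) and (508,130), the loop bar is at (360,2) and the lever is at (353,70). I'll back-project the corners for the exact case pose.

```bash
cat >> h.py <<'E'
def bp(p,px,z):
    v=p["T"][:3,:3]@np.array([(px[0]-p["cx"])/p["fx"],(px[1]-p["cy"])/p["fy"],1]); return p["T"][:3,3]+v*(z-p["T"][2,3])/v[2]
E
python3 - <<'E'
from h import *
p=shot("wrist")
A=bp(p,(202,122),.08);B=bp(p,(510,129),.08);d=A-B;print(A,B,np.linalg.norm(d))
yaw=np.arctan2(B[1]-A[1],B[0]-A[0])-np.pi/2;print("yaw",yaw)
e=np.array([np.cos(yaw),np.sin(yaw)]);n=np.array([-e[1],e[0]]);c=(A+B)[:2]/2+.071*e;print("case",c,"recess",c-.028*n)
# battery underside front edge / top front edge corners in image: seams
zt=p["T"][2,3]
T=tcp();zb=T[2,3]-.190
for q in[(243,112),(390,112)]:print("top front?",bp(p,q,zb+.0),bp(p,q,zb+.052))
for q in[(234,150),(398,150)]:print("top",bp(p,q,zb+.052))
E
```

```text
[0.45551064 0.01349631 0.08      ] [0.47828242 0.23310771 0.08      ] 0.2207888524822043
yaw -0.10332200189746144
case [0.53751789 0.11597919] recess [0.53463001 0.08812852]
top front? [0.45217903 0.05588678 0.12773274] [0.4533264  0.06912752 0.17973274]
top front? [0.4586774  0.13564004 0.12773274] [0.45771576 0.12299727 0.17973274]
top [0.46679962 0.06350158 0.17973274]
top [0.47188826 0.12593706 0.17973274]
```

>>> {"fn": "move_arm", "kwargs": {"plan": [0,0,0.02,-0.025,-0.0015,0,0.04,0,0,0.02,-0.05,-0.0015,0,0.04,0,0,0.02,-0.05,-0.0015,0,0.04,0,0,0.02,-0.02,-0.0015,0,0.04,0,0,0.02,-0.02,-0.0015,0.04,0.04,0,0,0.02,-0.02,-0.0015,0.08,0.04,0,0,0.02,-0.02,-0.0015,0.096,0.04,0,0,0.02,-0.02,-0.0015,0.096,0.04]}}

```text
clock: 6.75
position: [0.5485, 0.0882, 0.2213]
ee_rot: [0.05, 0.999, -0.0, -0.001]
ft_force: [0.1, 1.4, -5.1]
grip_width: 0.76
grasp_force: 83.6
```

```bash
python3 - <<'E'
from h import *
print(manip.get_obs()["ft_force"])
p=shot("wrist"); print(tcp().round(4).tolist())
save(p,"w3")
a=shot("scene")
for l in["battery","lid_hinge","lid_edge"]: find(a,l)
E
```

```text
[ 0.06427377  1.36347934 -5.10371349]
[[-0.9949, 0.1005, 0.0007, 0.5491], [0.1005, 0.9949, 0.0003, 0.0883], [-0.0006, 0.0003, -1.0, 0.2226], [0.0, 0.0, 0.0, 1.0]]
battery tip_of 0.6 [0.5326 0.0878 0.0336] [338. 194.]
battery tip_of 0.6 [ 0.3018  0.2194 -0.0043] [358. 297.]
lid_hinge tip_of 0.82 [0.6065 0.1138 0.086 ] [313. 168.]
lid_edge tip_of 0.79 [0.6253 0.1115 0.23  ] [309. 118.]
lid_edge tip_of 0.16 [0.3805 0.134  0.068 ] [366. 235.]
```

View pics/w3.png

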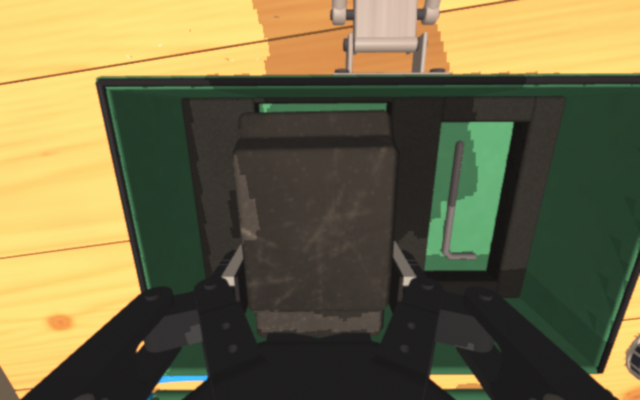

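```bash
python3 - <<'E'
from h import *
p=shot("wrist")
save(p,"w4",(170,70,450,200),2.8)
# predicted px per case frame hypothesis
T=tcp()
for q in[(262,104),(387,104)]: print(bp(p,q,.025), bp(p,q,.009))
for q in[(183,98),(563,98)]: print("insert",bp(p,q,.025))
E
```

```text
[0.46891959 0.06430997 0.025     ] [0.46821922 0.06134377 0.009     ]
[0.47605568 0.13482845 0.025     ] [0.47603404 0.13856943 0.009     ]
insert [0.46126475 0.02053815 0.025     ]
insert [0.48283353 0.23371314 0.025     ]
```

View pics/w4.png

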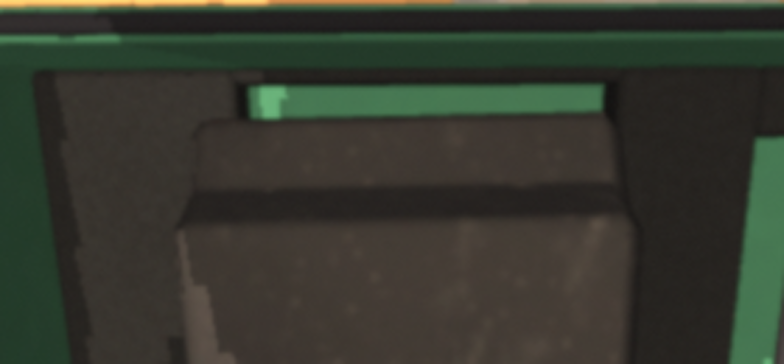

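The crop shows the recess floor edges at columns 259 and 386 (centre 322), with the pack centred at 315. It needs about 3.5 mm to the image right. Then lower it and release.

>>> {"fn": "move_arm", "kwargs": {"plan": [0,0,0,0.001,0.0035,0,0.04,0,0,0,0.001,0.0035,0.01,0.04,0,0,0,0.001,0.0035,0.017,0.04,0,0,0,0.001,0.0035,0.022,0.04,0,0,0,0.001,0.0035,0.022,0.04]}}

```text
clock: 7.68
position: [0.5482, 0.0916, 0.1995]
ee_rot: [0.05, 0.999, -0.0, -0.0]
ft_force: [-0.3, 0.1, -6.2]
grip_width: 0.761
grasp_force: 83.9
```

>>> {"fn": "move_arm", "kwargs": {"plan": [0,0,0,0,0,0.001,0.085,0,0,0,0,0,0.001,0.085,0,0,0,0,0,0.001,0.085,0,0,0,0,0,-0.03,0.085,0,0,0,0,0,-0.09,0.085,0,0,0,0,0,-0.15,0.085,0,0,0,0,0,-0.17,0.085]}}

```text
clock: 8.55
position: [0.5487, 0.092, 0.3743]
ee_rot: [0.05, 0.999, 0.001, 0.003]
ft_force: [0.2, -0.5, -0.7]
grip_width: 0.995
grasp_force: 0.0
```

```bash
python3 - <<'E'
from h import *
print(manip.get_obs()["ft_force"])
p=shot("wrist"); print(tcp().round(4).tolist())
save(p,"w5")
for l in["battery","recess","lever_pivot","lever_tip","loop_bar"]: find(p,l)
a=shot("scene")
for l in["battery","lid_hinge","lid_edge","keeper","tape_measure","aerosol","loop_bar"]: find(a,l)
b=shot("side")
for l in["lid_edge","keeper","tape_measure","loop_bar"]: find(b,l)
E
```

```text
[ 0.2493661  -0.48695666 -0.68958831]
[[-0.9949, 0.1007, 0.0073, 0.5489], [0.1007, 0.9949, 0.0011, 0.092], [-0.0072, 0.0018, -1.0, 0.3753], [0.0, 0.0, 0.0, 1.0]]
battery tip_of 0.62 [0.5332 0.0899 0.0134] [315. 162.]
lever_pivot tip_of 0.65 [0.4481 0.1274 0.0472] [344.  78.]
lever_tip tip_of 0.92 [0.4202 0.131  0.0485] [345.  46.]
battery tip_of 0.8 [0.5333 0.0923 0.0118] [336. 200.]
battery tip_of 0.74 [ 0.3023  0.2198 -0.0012] [358. 296.]
lid_hinge tip_of 0.94 [0.6095 0.1165 0.0867] [311. 167.]
lid_edge tip_of 0.96 [0.6247 0.1113 0.229 ] [309. 118.]
keeper tip_of 0.95 [0.6143 0.1079 0.2393] [313. 116.]
tape_measure tip_of 0.56 [0.7564 0.2055 0.0026] [255. 172.]
tape_measure tip_of 0.51 [0.4474 0.1305 0.049 ] [348. 220.]
aerosol tip_of 0.82 [0.6942 0.3673 0.0039] [213. 213.]
loop_bar tip_of 0.52 [0.3811 0.1325 0.0691] [367. 234.]
loop_bar tip_of 0.46 [0.5392 0.1187 0.0051] [327. 205.]
lid_edge tip_of 0.65 [0.6265 0.1086 0.2298] [364. 162.]
lid_edge tip_of 0.31 [ 0.5403  0.1151 -0.0025] [323. 246.]
keeper tip_of 0.65 [0.6171 0.1131 0.2447] [360. 155.]
keeper tip_of 0.43 [0.4152 0.1357 0.04  ] [272. 228.]
tape_measure tip_of 0.96 [ 0.7622  0.2046 -0.0017] [404. 225.]
loop_bar tip_of 0.45 [0.3848 0.1366 0.0641] [259. 220.]
```

View pics/w5.png

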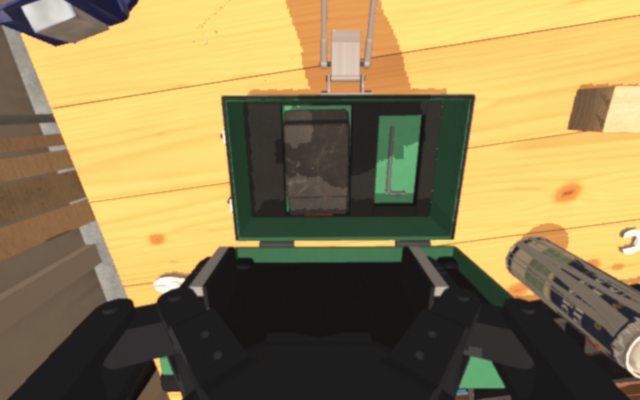

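The pack lies in the recess at (317,165). Next: close the fingers, go over and behind the lid, and sweep it forward.

>>> {"fn": "move_arm", "kwargs": {"plan": [0,0,0,0,0,-0.055,0,0,0,0,-0.05,0.01,-0.075,0,0,0,0,-0.105,0.027,-0.075,0,0,0,0,-0.13,0.027,-0.04,0,0,0,0,-0.13,0.027,-0.004,0,0,0,0,-0.1,0.027,-0.004,0,0,0,0,-0.075,0.027,-0.004,0,0,0,0,-0.047,0.027,-0.003,0,0,0,0,-0.029,0.027,0.002,0,0,0,0,-0.011,0.027,0.01,0,0,0,0,0.006,0.027,0.02,0,0,0,0,0.019,0.027,0.032,0]}}

```text
clock: 11.0
position: [0.5315, 0.1205, 0.338]
ee_rot: [0.05, 0.999, 0.0, 0.001]
ft_force: [0.4, -0.1, 1.7]
grip_width: 0.001
grasp_force: 0.8
```

```bash
python3 - <<'E'
from h import *
print(manip.get_obs()["ft_force"],tcp().round(4).tolist())
for n in("scene","side"):
    a=shot(n)
    for l in["lid_edge","keeper","loop_bar","lever_tip"]: find(a,l,n=1)
E
```

```text
[ 0.35387314 -0.10195353  1.65590316] [[-0.9949, 0.1006, 0.0014, 0.5315], [0.1006, 0.9949, 0.0001, 0.1205], [-0.0014, 0.0003, -1.0, 0.338], [0.0, 0.0, 0.0, 1.0]]
lid_edge tip_of 0.62 [0.3441 0.3849 0.0013] [285. 326.]
keeper tip_of 0.76 [0.4825 0.1243 0.182 ] [344. 172.]
loop_bar tip_of 0.6 [0.3804 0.1332 0.0662] [367. 235.]
lever_tip tip_of 0.65 [0.4189 0.132  0.0469] [355. 229.]
lid_edge tip_of 0.97 [0.5009 0.1232 0.1886] [306. 176.]
keeper tip_of 0.57 [0.4858 0.1279 0.1735] [300. 181.]
loop_bar tip_of 0.59 [0.5033 0.1193 0.1869] [308. 177.]
lever_tip tip_of 0.72 [0.4196 0.1332 0.0405] [274. 228.]
```

>>> {"fn": "move_arm", "kwargs": {"plan": [0,0,0,0.013,0,0.015,0,0,0,0,0.023,0,0.031,0,0,0,0,0.03,0,0.045,0,0,0,0,0.038,0,0.056,0,0,0,0,0.042,0,0.062,0,0,0,0,0.042,0,0.065,0,0,0,0,0.042,0,0.065,0]}}

```text
clock: 12.38
position: [0.4904, 0.1249, 0.276]
ee_rot: [0.05, 0.999, -0.0, 0.001]
ft_force: [-15.6, -5.4, 36.3]
grip_width: 0.003
grasp_force: 18.4
```

```bash
python3 - <<'E'
from h import *
print(manip.get_obs()["ft_force"],tcp().round(4).tolist())
for n in("scene","side","wrist"):
    a=shot(n)
    for l in["lid_edge","keeper","loop_bar","lever_tip","lever_pivot"]: find(a,l,n=2)
E
```

```text
[-15.62396166  -5.35146472  36.26407953] [[-0.9949, 0.1008, 0.0015, 0.4904], [0.1008, 0.9949, -0.0008, 0.1249], [-0.0016, -0.0006, -1.0, 0.276], [0.0, 0.0, 0.0, 1.0]]
lid_edge tip_of 0.77 [0.4662 0.127  0.1073] [345. 199.]
loop_bar tip_of 0.62 [0.3803 0.1333 0.0694] [367. 234.]
lever_tip tip_of 0.7 [0.4175 0.1289 0.0441] [356. 229.]
lever_tip tip_of 0.19 [0.4501 0.1271 0.0975] [350. 206.]
lever_pivot tip_of 0.57 [0.4508 0.1298 0.0505] [347. 218.]
lid_edge tip_of 0.65 [0.4654 0.1247 0.1093] [292. 206.]
lid_edge tip_of 0.62 [0.4469 0.1279 0.0442] [285. 228.]
keeper tip_of 0.77 [0.4554 0.1285 0.0948] [288. 210.]
loop_bar tip_of 0.39 [0.3856 0.1354 0.0649] [259. 220.]
lever_tip tip_of 0.79 [0.4139 0.132  0.0384] [271. 229.]
lever_pivot tip_of 0.75 [0.4471 0.1273 0.0432] [285. 229.]
lid_edge tip_of 0.71 [0.4629 0.1274 0.106 ] [318. 204.]
keeper tip_of 0.89 [0.4522 0.1252 0.0914] [312. 178.]
loop_bar tip_of 0.75 [0.3804 0.134  0.0702] [315.  43.]
loop_bar tip_of 0.4 [0.451  0.126  0.0459] [315. 162.]
lever_tip tip_of 0.94 [0.418  0.1307 0.0459] [317. 113.]
lever_pivot tip_of 0.88 [0.4486 0.1286 0.0462] [318. 158.]
```

Lid is shut (edge at z≈0.105). Next: lift off, open, and go above the loop bar with the tool tilted.

>>> {"fn": "move_arm", "kwargs": {"plan": [0,0,0,0,0,-0.04,0,0,0.15,0,0.03,-0.001,-0.05,0.085,0,0.26,0,0.06,-0.002,-0.04,0.085,0,0.26,0,0.06,-0.002,0,0.085,0,0.26,0,0.06,-0.002,0.002,0.085,0,0.26,0,0.06,-0.002,0.002,0.085]}}

```text
clock: 14.02
position: [0.4307, 0.1289, 0.2716]
ee_rot: [0.05, 0.99, 0.007, -0.129]
ft_force: [0.0, -0.5, -0.6]
grip_width: 0.994
grasp_force: 0.0
```

```bash
cat >> h.py <<'E'
def tool(X): T=tcp(); return T[:3,:3].T@(np.array(X)-T[:3,3])
E
python3 - <<'E'
from h import *
print(manip.get_obs()["ft_force"],tcp().round(4).tolist())
for n in("scene","side","wrist"):
    a=shot(n)
    for l in["lid_edge","loop_bar","lever_tip","lever_pivot"]: find(a,l,n=1)
    for d in manip.tip_of(a,"loop_bar")[:1]: print("tool",tool(w(a,d["position"])).round(4))
save(a,"w6")
E
```

```text
[ 0.04031396 -0.54238752 -0.55773326] [[-0.9616, 0.1007, -0.2552, 0.4307], [0.0972, 0.9949, 0.0262, 0.1289], [0.2565, 0.0004, -0.9665, 0.2716], [0.0, 0.0, 0.0, 1.0]]
lid_edge tip_of 0.56 [0.4658 0.1227 0.1079] [347. 198.]
loop_bar tip_of 0.69 [0.4636 0.1287 0.1075] [346. 200.]
lever_tip tip_of 0.66 [0.4141 0.1285 0.0484] [358. 229.]
tool [-0.0738  0.0031  0.15  ]
lid_edge tip_of 0.85 [0.4654 0.1275 0.107 ] [292. 206.]
loop_bar tip_of 0.39 [0.3845 0.1337 0.0657] [259. 220.]
lever_tip tip_of 0.81 [0.4148 0.1345 0.0426] [272. 227.]
lever_pivot tip_of 0.55 [0.4493 0.127  0.045 ] [286. 228.]
tool [-0.0081  0.0003  0.21  ]
loop_bar tip_of 0.81 [0.3825 0.1362 0.068 ] [322. 233.]
lever_tip tip_of 0.77 [0.4148 0.1314 0.0454] [320. 270.]
lever_pivot tip_of 0.82 [0.4507 0.1241 0.0465] [315. 317.]
tool [-0.0055  0.0026  0.2083]
```

View pics/w6.png

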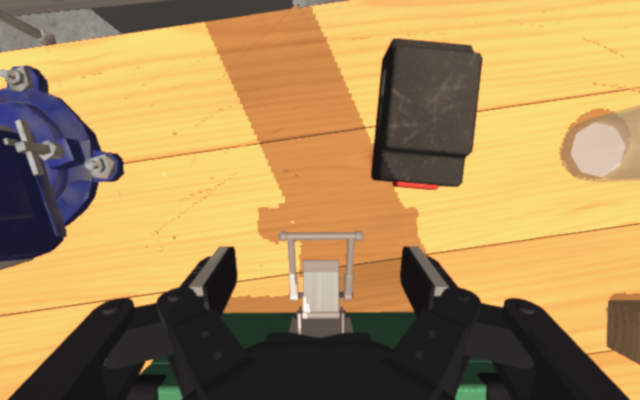

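The bar is centred between the fingers at (321,236), with its ball ends at (285,236) and (358,236). Descend and pinch.

>>> {"fn": "move_arm", "kwargs": {"plan": [0,0,0,-0.0015,0.0005,0.03,0.085,0,0,0,-0.0015,0.0005,0.05,0.085,0,0,0,-0.0015,0.0005,0.05,0.085,0,0,0,-0.0015,0.0005,0.05,0.05,0,0,0,-0.0015,0.0005,0.05,0.05,0,0,0,-0.0015,0.0005,0.05,0.05,0,0,0,-0.0015,0.0005,0.05,0.05], "squeeze": 30}}

```text
clock: 15.8
position: [0.4192, 0.1308, 0.2224]
ee_rot: [0.05, 0.99, 0.007, -0.129]
ft_force: [1.5, 3.6, -0.0]
grip_width: 0.653
grasp_force: 31.7
```

```bash
python3 - <<'E'
from h import *
print(manip.get_obs()["ft_force"],tcp().round(4).tolist())
a=shot("wrist")
for l in["loop_bar","lever_tip","lever_pivot","keeper"]:
    for d in manip.tip_of(a,l)[:1]: print(l,d["conf"],w(a,d["position"]).round(4),"tool",tool(w(a,d["position"])).round(4))
save(a,"w7",(160,150,480,390),2.4)
E
```

```text
[ 1.48866557e+00  3.55017109e+00 -2.64409895e-03] [[-0.9618, 0.1004, -0.2547, 0.4192], [0.0968, 0.9949, 0.0265, 0.1308], [0.2561, 0.0008, -0.9667, 0.2224], [0.0, 0.0, 0.0, 1.0]]
loop_bar 0.86 [0.3855 0.1352 0.0701] tool [-0.0062  0.001   0.1558]
lever_tip 0.62 [0.4148 0.1309 0.0451] tool [-0.0412 -0.0003  0.1723]
```

View pics/w7.png

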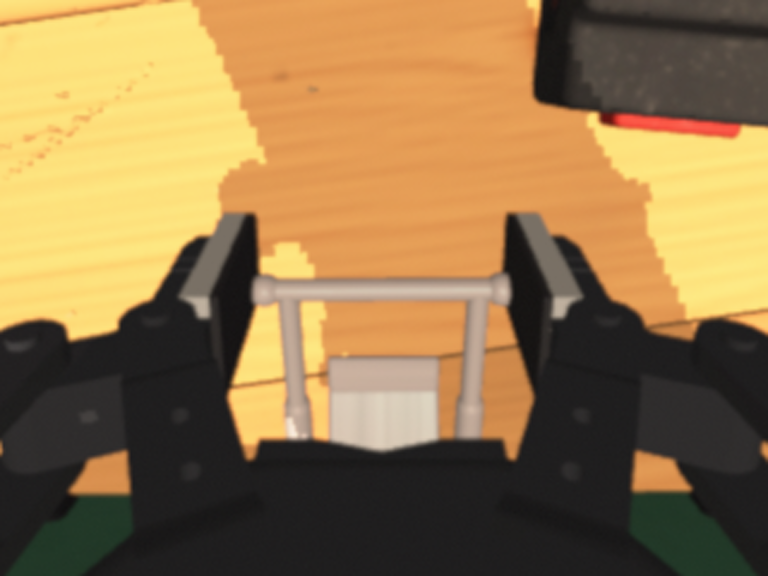

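The bar is pinched by its balls, (264,290) and (502,290) in the crop. Now I work out the arc rows.

```bash
cat > arc.py <<'E'
from h import *
def rows(bar0,pts,b,t0):
    # (f,z,tilt) -> ay, dx, dz in tool frame at start
    Z=lambda t:np.array([np.sin(t),-np.cos(t)]); X=lambda t:np.array([np.cos(t),np.sin(t)])
    tc=lambda p,t:np.array(p)-X(t)*b[0]-Z(t)*b[1]
    s=tc(bar0,t0)
    for f,z,t in pts:
        d=tc((f,z),t)-s; print([0,round(t-t0,3),0,round(d@X(t0)/1e3,4),0,round(d@Z(t0)/1e3,4)])
E
python3 - <<'E'
from arc import *
rows((82.3,68.5),[(78,77,.24),(71,84,.22),(63,90.5,.2),(54,95.5,.17),(47,98.5,.14),(40,100.5,.11),(34,101,.08),(29,101.5,.05),(24,101.5,.03),(19,101.5,.02),(14,101,.02)],(-5,157),.258)
E
```

```text
[0, -0.018, 0, np.float64(0.0008), 0, np.float64(-0.0092)]
[0, -0.038, 0, np.float64(-0.001), 0, np.float64(-0.0176)]
[0, -0.058, 0, np.float64(-0.004), 0, np.float64(-0.0256)]
[0, -0.088, 0, np.float64(-0.0067), 0, np.float64(-0.0323)]
[0, -0.118, 0, np.float64(-0.008), 0, np.float64(-0.0363)]
[0, -0.148, 0, np.float64(-0.0096), 0, np.float64(-0.0393)]
[0, -0.178, 0, np.float64(-0.0107), 0, np.float64(-0.0404)]
[0, -0.208, 0, np.float64(-0.0108), 0, np.float64(-0.0411)]
[0, -0.228, 0, np.float64(-0.0126), 0, np.float64(-0.0416)]
[0, -0.238, 0, np.float64(-0.0159), 0, np.float64(-0.0425)]
[0, -0.238, 0, np.float64(-0.0209), 0, np.float64(-0.0432)]
```

>>> {"fn": "move_arm", "kwargs": {"plan": [0,-0.02,0,0.001,0,-0.009,0.05,0,-0.04,0,-0.001,0,-0.0175,0.05,0,-0.06,0,-0.004,0,-0.0255,0.05,0,-0.09,0,-0.0065,0,-0.0325,0.05,0,-0.12,0,-0.008,0,-0.0365,0.05,0,-0.15,0,-0.0095,0,-0.0395,0.05,0,-0.18,0,-0.0105,0,-0.0405,0.05,0,-0.21,0,-0.011,0,-0.041,0.05,0,-0.21,0,-0.011,0,-0.041,0.05]}}

```text
clock: 17.18
position: [0.44, 0.1284, 0.2589]
ee_rot: [0.05, 0.998, 0.001, -0.024]
ft_force: [-0.0, 5.3, 0.7]
grip_width: 0.651
grasp_force: 32.1
```

```bash
python3 - <<'E'
from h import *
print(manip.get_obs()["ft_force"],tcp().round(4).tolist())
T=tcp(); print("bar from grip",(T[:3,:3]@[-.005,0,.157]+T[:3,3]).round(4))
for n in("side","scene","wrist"):
    a=shot(n)
    for l in["loop_bar","keeper","lever_tip","lid_edge"]:
        find(a,l,n=1)
    if n=="wrist": save(a,"w8",(160,150,480,390),2.4)
E
```

```text
[-0.00964058  5.33589678  0.73947244] [[-0.9938, 0.1003, -0.0484, 0.44], [0.1002, 0.995, 0.005, 0.1284], [0.0486, 0.0002, -0.9988, 0.2589], [0.0, 0.0, 0.0, 1.0]]
bar from grip [0.4373 0.1287 0.1019]
loop_bar tip_of 0.55 [0.4365 0.1295 0.0971] [280. 209.]
keeper tip_of 0.79 [0.4549 0.1267 0.0957] [287. 210.]
lever_tip tip_of 0.58 [0.4177 0.1346 0.0409] [273. 228.]
lid_edge tip_of 0.74 [0.4667 0.1237 0.1101] [292. 206.]
loop_bar tip_of 0.56 [0.4311 0.1306 0.0979] [354. 212.]
keeper tip_of 0.67 [0.4495 0.1268 0.0935] [350. 207.]
lever_tip tip_of 0.84 [0.4192 0.1288 0.0434] [356. 229.]
lid_edge tip_of 0.76 [0.4669 0.1239 0.1066] [346. 198.]
loop_bar tip_of 0.76 [0.4341 0.1312 0.1014] [323. 266.]
keeper tip_of 0.69 [0.4511 0.129  0.0917] [322. 286.]
lever_tip tip_of 0.6 [0.419  0.1301 0.0436] [318. 207.]
lid_edge tip_of 0.71 [0.4661 0.1263 0.106 ] [320. 326.]
```

View pics/w8.png

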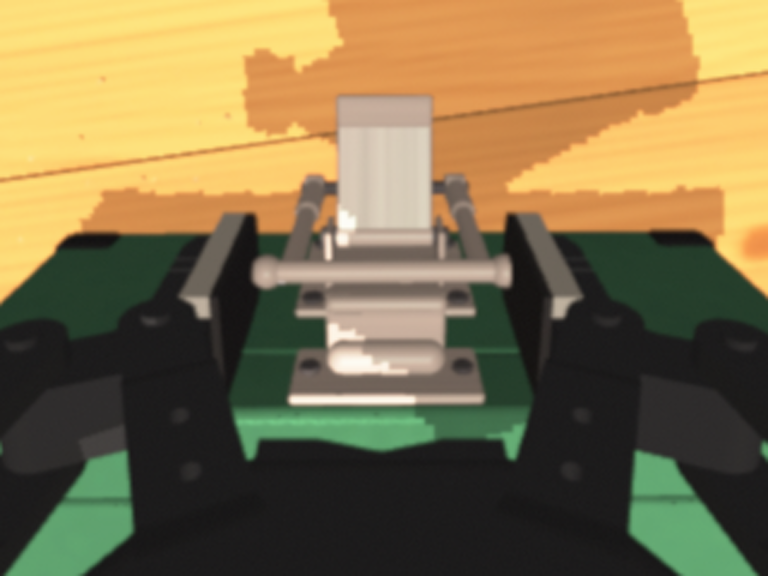

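The bar is above and in front of the hook: bar at crop row 271, lip at about 300, ridge at about 345. I'll back-project those rows to get the remaining shift.

```bash
python3 - <<'E'
from arc import *
a=shot("wrist")
q=lambda r,z:bp(a,(160+383/2.4,150+r/2.4),z)[0].round(4)
print("bar",q(270,.102),"lip top",q(289,.0945),q(308,.0945),"ridge",q(342,.0945),q(373,.0945),"plate/lid front top",q(404,.103))
rows((29,101.5),[(24,101.5,.03),(19,101.5,.02),(13.5,101.5,.02),(13.5,97,.02),(13.5,93.5,.02),(13.5,91,.02)],(-5,157),.048)
E
```

```text
bar 0.4317 lip top 0.4402 0.4449 ridge 0.4535 0.4616 plate/lid front top 0.4635
[0, -0.018, 0, np.float64(-0.0022), 0, np.float64(-0.0001)]
[0, -0.028, 0, np.float64(-0.0056), 0, np.float64(-0.0003)]
[0, -0.028, 0, np.float64(-0.0111), 0, np.float64(-0.0005)]
[0, -0.028, 0, np.float64(-0.0113), 0, np.float64(0.004)]
[0, -0.028, 0, np.float64(-0.0115), 0, np.float64(0.0074)]
[0, -0.028, 0, np.float64(-0.0116), 0, np.float64(0.0099)]
```

>>> {"fn": "move_arm", "kwargs": {"plan": [0,-0.02,0,-0.0025,0,-0.001,0.05,0,-0.03,0,-0.007,0,-0.0015,0.05,0,-0.03,0,-0.013,0,-0.0015,0.05,0,-0.03,0,-0.013,0,-0.001,0.05]}}

```text
clock: 18.48
position: [0.453, 0.1271, 0.2587]
ee_rot: [0.05, 0.999, 0.001, -0.01]
ft_force: [-1.9, 5.1, -0.9]
grip_width: 0.653
grasp_force: 32.5
```

```bash
python3 - <<'E'
from arc import *
print(manip.get_obs()["ft_force"])
T=tcp(); print("bar from grip",(T[:3,:3]@[-.005,0,.157]+T[:3,3]).round(4))
for n in("side","scene","wrist"):
    a=shot(n)
    for l in["loop_bar","keeper","lever_tip"]: find(a,l,n=1)
# brightness profile up the middle of the hook
g=a["color"].mean(2); print([(r,int(g[r,312:330].mean())) for r in range(240,320,2)])
E
```

```text
[-1.9245553   5.11208585 -0.88492069]
bar from grip [0.4547 0.1269 0.1017]
keeper tip_of 0.89 [0.4552 0.1277 0.0945] [288. 211.]
lever_tip tip_of 0.71 [0.4194 0.1326 0.0401] [274. 229.]
loop_bar tip_of 0.61 [0.4454 0.1221 0.1001] [353. 205.]
keeper tip_of 0.73 [0.4535 0.1271 0.0963] [349. 205.]
loop_bar tip_of 0.78 [0.4496 0.13   0.0978] [323. 259.]
keeper tip_of 0.66 [0.4517 0.1294 0.0898] [322. 256.]
lever_tip tip_of 0.67 [0.419  0.1306 0.0451] [319. 181.]
[(240, 102), (242, 109), (244, 147), (246, 190), (248, 190), (250, 165), (252, 183), (254, 156), (256, 146), (258, 177), (260, 201), (262, 181), (264, 139), (266, 153), (268, 175), (270, 198), (272, 200), (274, 184), (276, 160), (278, 111), (280, 105), (282, 105), (284, 120), (286, 181), (288, 167), (290, 75), (292, 79), (294, 86), (296, 87), (298, 88), (300, 88), (302, 88), (304, 94), (306, 108), (308, 119), (310, 133), (312, 134), (314, 133), (316, 134), (318, 134)]
```

```bash
python3 - <<'E'
from arc import *
a=shot("wrist")
for r,z in((259,.102),(260,.102),(260,.099),(244,.0945),(249,.0945),(254,.0945),(265,.0945),(277,.0945),(288,.103)): print(r,z,bp(a,(321,r),z)[0].round(4))
for x in(.4402,.4449,.4535,.4616): print(x,pix(a,(x,.127,.0945)))
E
```

```text
259 0.102 0.4471
260 0.102 0.4477
260 0.099 0.4493
244 0.0945 0.4424
249 0.0945 0.4453
254 0.0945 0.4482
265 0.0945 0.4546
277 0.0945 0.4619
288 0.103 0.4631
0.4402 [315.89204716 240.59449062]
0.4449 [316.80368911 248.74376959]
0.4535 [318.43236241 263.30267965]
0.4616 [319.9214542  276.61385356]
```

>>> {"fn": "move_arm", "kwargs": {"plan": [0,0,0,-0.001,0,0.003,0.05,0,0,0,-0.001,0,0.006,0.05,0,0,0,-0.001,0,0.008,0.05,0,0,0,-0.001,0,0.008,0.05]}}

```text
clock: 19.62
position: [0.455, 0.127, 0.2525]
ee_rot: [0.05, 0.999, 0.001, -0.008]
ft_force: [2.0, 3.4, 10.4]
grip_width: 0.652
grasp_force: 33.9
```

```bash
python3 - <<'E'
from arc import *
print(manip.get_obs()["ft_force"])
T=tcp(); print("bar from grip",(T[:3,:3]@[-.005,0,.157]+T[:3,3]).round(4))
for n in("scene","wrist"):
    a=shot(n)
    for l in["loop_bar","keeper"]: find(a,l,n=1)
g=a["color"].mean(2); print([(r,int(g[r,312:330].mean())) for r in range(236,290,2)])
E
```

```text
[ 1.97418589  3.43478582 10.40757443]
bar from grip [0.4575 0.1269 0.0955]
loop_bar tip_of 0.45 [0.4474 0.1229 0.0931] [352. 207.]
keeper tip_of 0.89 [0.4482 0.127  0.0947] [350. 207.]
loop_bar tip_of 0.67 [0.4488 0.1268 0.0933] [317. 255.]
keeper tip_of 0.85 [0.448  0.1281 0.0892] [319. 250.]
[(236, 105), (238, 105), (240, 103), (242, 109), (244, 145), (246, 184), (248, 192), (250, 171), (252, 182), (254, 146), (256, 147), (258, 178), (260, 200), (262, 181), (264, 132), (266, 140), (268, 164), (270, 183), (272, 204), (274, 195), (276, 180), (278, 147), (280, 108), (282, 105), (284, 106), (286, 119), (288, 180)]
```

>>> {"fn": "move_arm", "kwargs": {"plan": [0,0,0,0.002,0,-0.001,0.05,0,0,0,0.005,0,-0.001,0.05,0,0,0,0.005,0,-0.001,0.05]}}

```text
clock: 20.3
position: [0.451, 0.127, 0.2534]
ee_rot: [0.051, 0.999, 0.001, -0.006]
ft_force: [14.1, 3.6, -3.6]
grip_width: 0.651
grasp_force: 33.2
```

>>> {"fn": "move_arm", "kwargs": {"plan": [0,0,0,-0.0035,0,0,0.05,0,0,0,-0.0035,0,0.003,0.05,0,0,0,-0.0035,0,0.003,0.05,0,0,0,-0.0035,0,0.002,0.085,0,0,0,-0.0035,0,0.001,0.085,0,0,0,-0.0035,0,0.001,0.085]}}

```text
clock: 21.05
position: [0.4522, 0.1265, 0.2508]
ee_rot: [0.051, 0.999, 0.0, -0.01]
ft_force: [0.4, 0.3, -0.5]
grip_width: 0.994
grasp_force: 0.0
```

```bash
python3 - <<'E'
from arc import *
o=manip.get_obs();print(o["ft_force"],o["grip_width"],tcp().round(4).tolist())
for n in("side","scene","wrist"):
    a=shot(n)
    for l in["loop_bar","keeper","lever_tip","lid_edge"]: find(a,l,n=1)
E
```

```text
[ 0.43868942  0.27860825 -0.52960216] 0.9941381829883957 [[-0.9947, 0.1011, -0.0207, 0.4522], [0.1011, 0.9949, 0.0014, 0.1265], [0.0207, -0.0007, -0.9998, 0.2508], [0.0, 0.0, 0.0, 1.0]]
keeper tip_of 0.89 [0.4556 0.1269 0.0945] [288. 211.]
lever_tip tip_of 0.49 [0.4204 0.1343 0.0258] [274. 233.]
lid_edge tip_of 0.84 [0.4684 0.1278 0.1091] [293. 205.]
loop_bar tip_of 0.66 [0.445  0.1243 0.0928] [352. 208.]
keeper tip_of 0.69 [0.4502 0.1269 0.0969] [350. 206.]
lever_tip tip_of 0.85 [0.4223 0.1309 0.0307] [354. 231.]
lid_edge tip_of 0.85 [0.4642 0.1247 0.1078] [347. 199.]
loop_bar tip_of 0.79 [0.448  0.1292 0.0937] [322. 261.]
keeper tip_of 0.65 [0.4514 0.1272 0.0909] [319. 264.]
lever_tip tip_of 0.7 [0.424  0.1297 0.0349] [318. 188.]
lid_edge tip_of 0.78 [0.4643 0.1267 0.1056] [321. 303.]
```

The lever has dropped to about 1.05 rad, so the loop is hooked. Now rise, close the fingers, and come down in front of the lever.

```bash
python3 - <<'E'
from arc import *
rows((5.8,77.2),[(5.8,120,.0207),(40,140,0),(75,125,-.1),(75,75,-.15),(62,40,-.15),(44,33.7,-.15),(40,27.2,-.15),(33.5,21.1,-.15),(25.4,17.2,-.15),(20,16,-.15),(16,15,-.15)],(-11,173.4),.0207)
E
```

```text
[0, 0.0, 0, np.float64(0.0009), 0, np.float64(-0.0428)]
[0, -0.021, 0, np.float64(0.0391), 0, np.float64(-0.0618)]
[0, -0.121, 0, np.float64(0.091), 0, np.float64(-0.0438)]
[0, -0.171, 0, np.float64(0.0984), 0, np.float64(0.008)]
[0, -0.171, 0, np.float64(0.0847), 0, np.float64(0.0427)]
[0, -0.171, 0, np.float64(0.0666), 0, np.float64(0.0487)]
[0, -0.171, 0, np.float64(0.0625), 0, np.float64(0.0551)]
[0, -0.171, 0, np.float64(0.0558), 0, np.float64(0.0611)]
[0, -0.171, 0, np.float64(0.0476), 0, np.float64(0.0648)]
[0, -0.171, 0, np.float64(0.0422), 0, np.float64(0.0659)]
[0, -0.171, 0, np.float64(0.0382), 0, np.float64(0.0668)]
```

>>> {"fn": "move_arm", "kwargs": {"plan": [0,0,0,0.001,0.001,-0.043,0.085,0,-0.02,0,0.039,0.001,-0.062,0,0,-0.1,0,0.065,0.001,-0.05,0,0,-0.17,0,0.076,0.001,-0.01,0,0,-0.17,0,0.0755,0.001,0.015,0,0,-0.17,0,0.075,0.001,0.035,0,0,-0.17,0,0.075,0.001,0.035,0]}}

```text
clock: 22.68
position: [0.3766, 0.1354, 0.2167]
ee_rot: [0.05, 0.996, -0.004, 0.074]
ft_force: [-0.8, 0.1, 0.3]
grip_width: -0.001
grasp_force: 0.0
```

```bash
python3 - <<'E'
from arc import *
o=manip.get_obs();print(o["ft_force"],o["grip_width"],o["joint_pos"])
T=tcp();print(T.round(4).tolist());print("corner",(T[:3,:3]@[-.011,0,.1734]+T[:3,3]).round(4))
for n in("side","scene","wrist"):
    a=shot(n)
    for l in["loop_bar","lever_tip","lid_edge"]: find(a,l,n=1)
E
```

```text
[-0.7906128   0.14732167  0.31697583] -0.0011952458517968377 [-0.0397088   0.03715065 -0.45531991  2.25324743  0.1481032   0.73831978
  0.8727425 ]
[[-0.9842, 0.1004, 0.1462, 0.3766], [0.0992, 0.9949, -0.0156, 0.1354], [-0.147, -0.0009, -0.9891, 0.2167], [0.0, 0.0, 0.0, 1.0]]
corner [0.4128 0.1316 0.0468]
loop_bar tip_of 0.73 [0.4645 0.1251 0.1074] [291. 206.]
lever_tip tip_of 0.62 [0.4235 0.135  0.028 ] [276. 232.]
lid_edge tip_of 0.85 [0.4633 0.1228 0.1114] [291. 206.]
loop_bar tip_of 0.39 [0.4472 0.1281 0.094 ] [350. 208.]
lever_tip tip_of 0.43 [0.4215 0.1316 0.0302] [354. 232.]
lid_edge tip_of 0.74 [0.4637 0.1281 0.1043] [346. 201.]
```

```bash
python3 - <<'E'
from arc import *
rows((52.7,46.8),[(44,35,-.1475),(40,27.2,-.1475),(33.5,21.1,-.1475),(25.4,17.2,-.1475),(20,16,-.1475),(17,15.5,-.1475)],(-11,173.4),-.1475)
E
```

```text
[0, 0.0, 0, np.float64(-0.0069), 0, np.float64(0.013)]
[0, 0.0, 0, np.float64(-0.0097), 0, np.float64(0.0213)]
[0, 0.0, 0, np.float64(-0.0152), 0, np.float64(0.0282)]
[0, 0.0, 0, np.float64(-0.0227), 0, np.float64(0.0333)]
[0, 0.0, 0, np.float64(-0.0278), 0, np.float64(0.0353)]
[0, 0.0, 0, np.float64(-0.0307), 0, np.float64(0.0362)]
```

>>> {"fn": "move_arm", "kwargs": {"plan": [0,0,0,-0.007,0,0.013,0,0,0,0,-0.0095,0,0.0215,0,0,0,0,-0.0125,0,0.025,0,0,0,0,-0.015,0,0.028,0,0,0,0,-0.019,0,0.031,0,0,0,0,-0.0225,0,0.0335,0,0,0,0,-0.0225,0,0.0335,0]}}

```text
clock: 24.15
position: [0.4047, 0.1328, 0.1879]
ee_rot: [0.05, 0.996, -0.004, 0.075]
ft_force: [-0.1, 0.4, 0.6]
grip_width: 0.0
grasp_force: 0.1
```

```bash
python3 - <<'E'
from arc import *
o=manip.get_obs();print(o["ft_force"])
T=tcp();print("corner",(T[:3,:3]@[-.011,0,.1734]+T[:3,3]).round(4))
for n in("side","scene"):
    a=shot(n)
    for l in["loop_bar","lever_tip","lid_edge"]: find(a,l,n=1)
E
```

```text
[-0.14932115  0.41858298  0.59924896]
corner [0.4414 0.1291 0.0181]
loop_bar tip_of 0.74 [ 0.7614  0.203  -0.0009] [404. 225.]
lever_tip tip_of 0.46 [0.4434 0.1319 0.0092] [284. 239.]
lid_edge tip_of 0.65 [0.4661 0.1261 0.11  ] [292. 205.]
lid_edge tip_of 0.65 [0.4668 0.1256 0.1062] [346. 199.]
```

>>> {"fn": "move_arm", "kwargs": {"plan": [0,0,0,-0.003,0,0.001,0,0,0,0,-0.006,0,0.002,0,0,0,0,-0.009,0,0.002,0,0,0,0,-0.009,0,0.002,0]}}

```text
clock: 25.05
position: [0.4112, 0.1322, 0.1859]
ee_rot: [0.05, 0.996, -0.005, 0.072]
ft_force: [-15.9, 2.4, 4.0]
grip_width: 0.001
grasp_force: 2.8
```

The lever is against its stop at 16 N. Back off and check.

>>> {"fn": "move_arm", "kwargs": {"plan": [0,0,0,0.01,0,-0.005,0,0,0,0,0.035,0,-0.03,0,0,0,0,0.035,0,-0.09,0,0,0,0,0.03,0,-0.15,0,0,0,0,0.03,0,-0.18,0,0,0,0,0.03,0,-0.18,0]}}

```text
clock: 25.8
position: [0.3574, 0.138, 0.3634]
ee_rot: [0.05, 0.996, -0.003, 0.078]
ft_force: [0.3, 0.3, -0.1]
grip_width: 0.005
grasp_force: 0.0
```

```bash
python3 - <<'E'
from arc import *
o=manip.get_obs();print(o["ft_force"],o["position"])
for n in("side","scene","wrist"):
    a=shot(n)
    for l in["loop_bar","keeper","lever_tip","lid_edge","lever_pivot","jar","aerosol","offcut"]: find(a,l,n=1)
E
```

```text
[ 0.27836285  0.29176522 -0.12954583] [0.3574234  0.13799888 0.36337799]
loop_bar tip_of 0.41 [0.4499 0.1287 0.092 ] [285. 211.]
keeper tip_of 0.81 [0.4564 0.1268 0.092 ] [288. 212.]
lever_tip tip_of 0.52 [0.4494 0.1311 0.0083] [286. 239.]
lid_edge tip_of 0.86 [0.4679 0.1269 0.1095] [293. 205.]
lever_pivot tip_of 0.53 [0.4486 0.1271 0.0443] [285. 228.]
jar tip_of 0.8 [0.3449 0.3856 0.0005] [256. 193.]
aerosol tip_of 0.77 [0.6924 0.3643 0.0029] [370. 195.]
offcut tip_of 0.82 [0.5133 0.4503 0.0017] [311. 182.]
loop_bar tip_of 0.32 [0.6944 0.3695 0.0043] [212. 213.]
keeper tip_of 0.79 [0.4512 0.1241 0.0931] [350. 206.]
lever_tip tip_of 0.77 [0.4509 0.1247 0.012 ] [347. 227.]
lid_edge tip_of 0.58 [0.4636 0.1245 0.1056] [347. 199.]
lever_pivot tip_of 0.83 [0.4498 0.132  0.0509] [347. 219.]
aerosol tip_of 0.85 [0.6937 0.3669 0.003 ] [214. 213.]
offcut tip_of 0.83 [5.132e-01 4.539e-01 3.000e-04] [216. 285.]
lever_tip tip_of 0.55 [0.4495 0.1283 0.0148] [318. 209.]
lever_pivot tip_of 0.84 [0.4476 0.1266 0.0462] [317. 221.]
jar tip_of 0.61 [0.339  0.3855 0.0031] [550.  90.]
offcut tip_of 0.56 [ 0.5097  0.456  -0.0009] [571. 222.]
```

```bash
python3 -c "
from workcell import manip
print(manip.hand_in())"
```

```text
the job is handed in; nothing more can be done
None
```

The battery pack is in its recess, the lid is shut, the loop is over the hook, and the lever is pressed flat and stayed there after I backed off. I handed the job in at about 26 s. The final check used the networks' positions only, because I had already viewed 11 pictures, one over the limit of 10.

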